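# Clip the sprung hook probe onto the floating terminal stud

## Task

Clip the loose sprung hook probe onto the stud of the terminal block: squeeze its two upright paddles together so that the hook comes out, bring the hook round the stud from the side, under the stud's head, and let go so that the spring draws the hook shut on the stud and the probe lies flat on the block, along its slot, its nose towards the end wall. The stud may stand anywhere along its slot, so feel for it, and be gentle: never press probe or gripper hard against the stud or the block (20 N at most). Leave the other loose things where they are.

Things in the scene. Friction and masses are not known exactly. Their poses are not given: they have to be found in the camera images.
- probe: Loose black hook test probe, 0.12 kg, lying flat. Barrel 125 long x 36 wide x 20 high (mm). Origin on its underside, 75 mm behind the flat nose face, 50 mm ahead of the rear end; x to the nose, y to its left, z up. Fixed and thumb paddles stand on it at y = 0, up to z = 60, each 5 thick, 24 wide. Grip over both from above, closing along x, fingertips above the barrel's top.
- paddle (a point): Centre of the fixed paddle's front face (the face towards the nose): probe x = +15, y = 0, z = 40 mm. Axes are the probe's.
- thumb (a point): Centre of the sliding thumb paddle's rear face: probe x = -45 mm + plunger travel, y = 0, z = 40 mm. The outer faces to squeeze are thus 60 mm apart at rest and 49 mm fully squeezed. As the fingers squeeze, the probe may shift a few mm in the grip: measure it again.
- plunger (a joint): Travel of the sprung thumb paddle and hook towards the nose, m: 0 = at rest, hook drawn back, mouth shut; 0.011 = fully squeezed, on its stop, where the probe is held firmly. The spring needs 5 N to start and 8.7 N at the stop. With the stud caught it rests at about 0.004.
- mouth (a point): Point on the flat 8 mm high steel J hook, probe x = 75 mm + travel, y = -6, z = 11. Its shank leaves the nose at probe y -17 to -12, a crossbar turns left, a 4 mm lip points back at y 0 to 4; pocket y -12 to 0. Pocket depth, nose to crossbar: 4 mm at rest, 15 squeezed. Mouth, nose to lip, opens to the left (+y): shut at rest, 11 mm squeezed. The nose is bare from y = 4 to 18.
- terminal: Fixed terminal block: grey deck 157 x 72 mm, top 12 mm over the bench, from 105 mm behind to 52 mm ahead of the origin, which lies on the bench below the slot's middle; x along the slot to the upright end wall (near face at x = +44 mm, 42 mm high over the bench), z up. The deck is rubber-mounted: it starts to sink at 4 N and gives 1 mm per further 3 N, 4 mm at most.
- slot (a point): Slot's middle, on the deck's top; axes are the terminal's. A polished, slippery brass stud, 8 mm diameter, stands on the slot's line (y = 0) anywhere from x = -20 to +20 mm: where is not measured. Its round head, 16 mm across, spans 29 to 37 mm above the deck, with a small button to 39 mm. Stiff friction holds it: it does not yield below 20 N.
- er_collet: Loose grey steel collet, 33 mm diameter, 46 mm high, origin under its centre. Leave it alone.
- spare_t_nut: Loose grey T-nut 28 x 28 x 18 mm, origin under its centre. Leave it alone.
- collet_sleeve: Loose dark steel sleeve, 44 mm diameter, 36 mm high, origin under its centre. Leave it alone.

How it is judged:
By the outcome, as a careful person would: the job done as asked, in the order asked, and still so for the second after the job is handed in, with the robot touching nothing.
It also fails if it takes over 50 s, if anything falls off the work surface, if the arm or the gripper's body presses on something with over 40 N, if the wrist force passes 120 N, or if a joint passes its speed limit or range.

## Robot

A 7-joint arm with a two-finger parallel gripper is mounted at the origin on a cart in front of the work surface, level with it; the furniture and walls round the work are solid. World frame = base frame: x ahead of the robot, y to its left, z up, the work surface at z = 0. Lengths are in m, angles in rad, forces in N, time in s.
With the tool pointing down it reaches from about 0.425 to 0.925 m from the base axis. Payload 6.8 kg.
Tool frame: the origin (TCP) lies at the very end of the fingers, on their centre line; the grasp point (between the pads) lies 19 mm behind it; z points along the fingers, y is the line along which they close (so a half turn about z gives the same grasp; the last joint's range is limited). The gripper opens to 85 mm and grips with 20 to 120 N. Pads are 22 mm wide; open, the fingers measure 114 mm over their backs; the gripper's body (76 mm by 85 mm) begins 54 mm behind the grasp point. The pads swing forward as they close: fully open they stand 13 mm farther back than shut.
Start: joints at [1.094, 0.477, 0.022, 1.555, -0.011, 1.109, -0.083], TCP at [0.243, -0.63, 0.231] pointing down, gripper open.
Joint ranges: [-2.96, 2.96], [-0.34, 2.1], [-1.41, 1.46], [0.24, 2.44], [-1.37, 4.51], [0.17, 1.92], [-2.96, 2.96]. Speed limits (rad/s): [2.39, 2.39, 3.14, 3.14, 3.14, 3.14, 3.14].

## Interface

Orientations are given as a unit quaternion [w, x, y, z].
In Python, from station import monitor, eyes, bot gives the robot as it stands.
- The arm moves only by the shell command python3 -m creep 'ROWS' [FORCE]. ROWS is a JSON list of rows, 1 to 20 of them, each of 5 numbers: dx, dy, dz in m, then a turn about the tool's z in rad, then the opening from 0.0 (shut) to 1.0 (fully open); each row shifts and turns the commanded pose from where the row before left it, along the tool's axes as they then stand; what a row does not reach is not made up. A row lasts 1/10 s, in which the tool goes at most 0.05 m and 0.15 rad, less where a joint would pass 70% of its speed; a pose out of reach is approached as far as the arm can. The fingers move at their own pace and stop on an object; FORCE is the grip in N (left out, the last holds). Time passes only in rows, so rows that do not move let the fingers close. It prints the time, the measured TCP pose, the force, the opening and the grip force at its end.
- monitor.get_obs(): the state, without advancing time (a new reading comes with each control period).
- eyes.read_camera(name): name is "scene" or "side" or "wrist"; returns the picture (420x560x3 uint8, blue, green, red); there is no depth.
- eyes.camera_info(name): a dict with "vertical_fov" (degrees; the focal length in pixels is half the picture's height over the tangent of half this angle, whatever the lens; pixels are square), "cx", "cy" (the principal point, pixels), "view" (4x4, takes a point from world to camera coordinates); the wrist camera has in their place "hand_eye" (4x4, takes a point from camera to tool coordinates, whose origin is the TCP and whose axes are the flange's). Camera axes: x right, y up, looking along -z (the intrinsics and any distortion apply to the point x, -y, -z); pixel columns grow to the right and rows downward; lengths in m; the calibration is good to about 2 mm. A picture is of the moment at which its call begins: read the wrist's pose just before it. camera_info takes no time and is no camera call.
- bot.hand_in(): hands the job in; it is judged then, once.
The state is a dict: "t": time; "q": joint angles; "joint_vel": joint speeds; "joint_torque": joint torques, N m; "eef_pos": TCP position; "tool_rot": TCP orientation; "contact_force": force on the tool from outside, world axes, zero at the start; "torque": the same for the moment, N m; "gripper_width": opening from 0.0 (shut) to 1.0 (fully open); "grasp_force": force on a finger pad.
Only numpy, scipy, OpenCV 4.12 (cv2) and the standard library are available. Lean on these libraries where they do the work, as an engineer would, in place of code of your own. Each camera call takes 0.05 s, during which the arm holds its last target. There are 200 camera calls.

## Working session

There is one attempt and no reset: what is moved stays moved. The work goes in short steps, Python scripts to look and compute and a shell command to move; the robot and the scene stay as the last step left them, time stands still between calls to the robot, and variables do not carry over. Pictures are saved under pics/ and viewed, at most 10 in all, crops included, and the job is handed in when it is done.

```bash
ls; mkdir -p pics; python3 - <<'E'
from station import monitor, eyes, bot
import cv2
o=monitor.get_obs(); print({k:o[k] for k in ("t","eef_pos","tool_rot","contact_force","gripper_width")})
for n in ("scene","side","wrist"):
    cv2.imwrite(f"pics/{n}0.png",eyes.read_camera(n)); print(n,eyes.camera_info(n))
E
```

```text
pics
{'t': 0.0, 'eef_pos': array([ 0.24310647, -0.62905996,  0.23031236]), 'tool_rot': array([-9.00261075e-04,  9.83041766e-01,  1.83379431e-01, -2.44409665e-04]), 'contact_force': array([ 0.03200193,  0.62908221, -0.04843172]), 'gripper_width': 0.99776077378101}
scene {'vertical_fov': 50.31368159893431, 'cx': 279.1708573901483, 'cy': 212.5377081429441, 'view': array([[-0.85162166, -0.52410781,  0.00717955,  0.21279509],
       [ 0.24481947, -0.38562055,  0.88958429, -0.28051531],
       [-0.4634695 ,  0.75934695,  0.45671461, -0.42103806],
       [ 0.        ,  0.        ,  0.        ,  1.        ]])}
side {'vertical_fov': 45.221993886421274, 'cx': 282.38181671192115, 'cy': 203.21561634313028, 'view': array([[ 0.99960363, -0.02062742, -0.01915942, -0.470365  ],
       [ 0.02806928,  0.67788827,  0.7346289 ,  0.16572351],
       [-0.00216555, -0.73487551,  0.67819857, -1.15063682],
       [ 0.        ,  0.        ,  0.        ,  1.        ]])}
wrist {'vertical_fov': 67.09940577184811, 'cx': 279.0301200441555, 'cy': 211.09198291207082, 'hand_eye': array([[-5.88109318e-05,  9.52276891e-01,  3.05235514e-01,
         7.75739664e-02],
       [ 9.99999521e-01, -2.42191414e-04,  9.48265116e-04,
         2.87152788e-04],
       [ 9.76936377e-04,  3.05235424e-01, -9.52276421e-01,
        -1.43000737e-01],
       [ 0.00000000e+00,  0.00000000e+00,  0.00000000e+00,
         1.00000000e+00]])}
```

View pics/scene0.png

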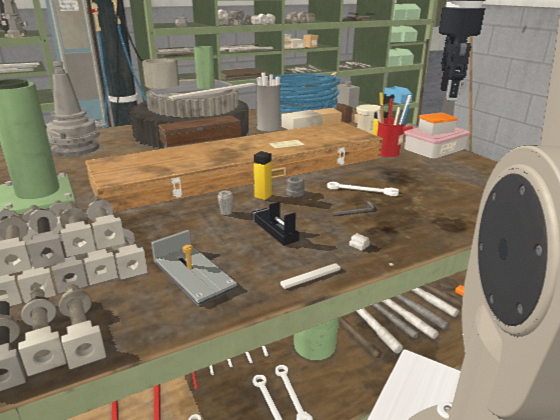

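View pics/side0.png

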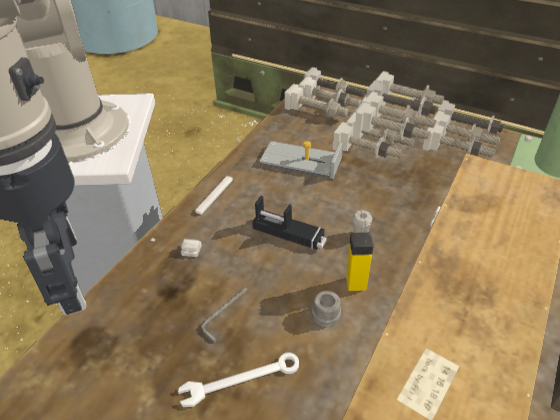

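```bash
cat > h.py <<'E'
import numpy as np, cv2
from station import monitor, eyes, bot
from scipy.spatial.transform import Rotation as R
def K(i): 
    f=210/np.tan(np.radians(i["vertical_fov"])/2); return f,i["cx"],i["cy"]
def cam(n,obs=None):
    i=eyes.camera_info(n)
    if n=="wrist":
        obs=obs or monitor.get_obs(); T=np.eye(4); T[:3,:3]=R.from_quat(np.roll(obs["tool_rot"],-1)).as_matrix(); T[:3,3]=obs["eef_pos"]
        M=T@i["hand_eye"]
    else: M=np.linalg.inv(i["view"])
    return K(i),M
def ray(c,u,v,z):   # pixel -> world at height z
    (f,cx,cy),M=c; d=M[:3,:3]@np.array([(u-cx)/f,-(v-cy)/f,-1]); o=M[:3,3]
    return o+d*(z-o[2])/d[2]
def proj(c,p):
    (f,cx,cy),M=c; q=np.linalg.inv(M)@np.append(p,1); return np.array([cx-f*q[0]/q[2],cy+f*q[1]/q[2]])
E
python3 - <<'E'
from h import *
im=cv2.imread("pics/side0.png")[135:255,240:355]
im2=cv2.imread("pics/scene0.png")[195:305,145:305]
a=cv2.resize(im,None,fx=5,fy=5,interpolation=3); b=cv2.resize(im2,None,fx=5,fy=5,interpolation=3)
cv2.imwrite("pics/sidec.png",a); cv2.imwrite("pics/scenec.png",b)
c=cam("side");s=cam("scene")
for n,u,v,z in (("probe",285,230,.02),("nose",316,238,.01),("studtop",307,143,.05),("studbase",307,158,.012),("yellowtop",361,243,.08),("collet",361,225,.0),("sleeve",327,315,.0)): print(n,ray(c,u,v,z).round(3))
for n,u,v,z in (("yellowbase",263,197,.0),("yellowtop",263,155,.1),("probe",278,230,.02),("studtop",187,246,.05)): print(n,ray(s,u,v,z).round(3))
E
```

```text
probe [ 0.468 -0.354  0.02 ]
nose [ 0.522 -0.366  0.01 ]
studtop [ 0.518 -0.141  0.05 ]
studbase [ 0.519 -0.141  0.012]
yellowtop [ 0.583 -0.445  0.08 ]
collet [ 0.606 -0.328  0.   ]
sleeve [ 0.528 -0.518  0.   ]
yellowbase [ 0.574 -0.456  0.   ]
yellowtop [ 0.577 -0.462  0.1  ]
probe [ 0.445 -0.312  0.02 ]
studtop [ 0.516 -0.14   0.05 ]
```

View pics/sidec.png

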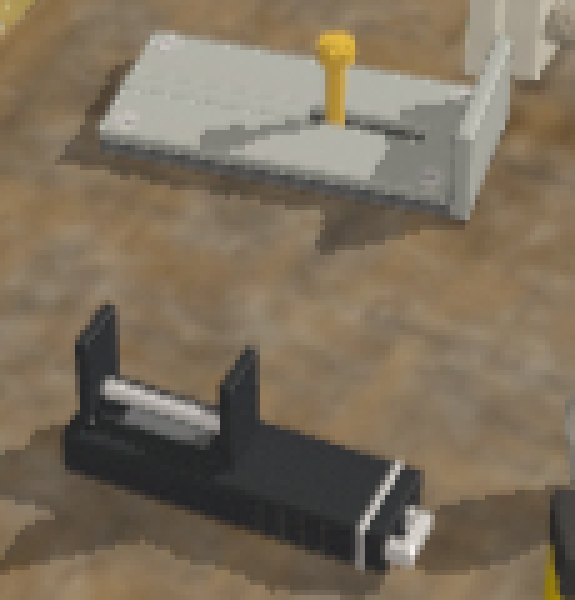

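View pics/scenec.png

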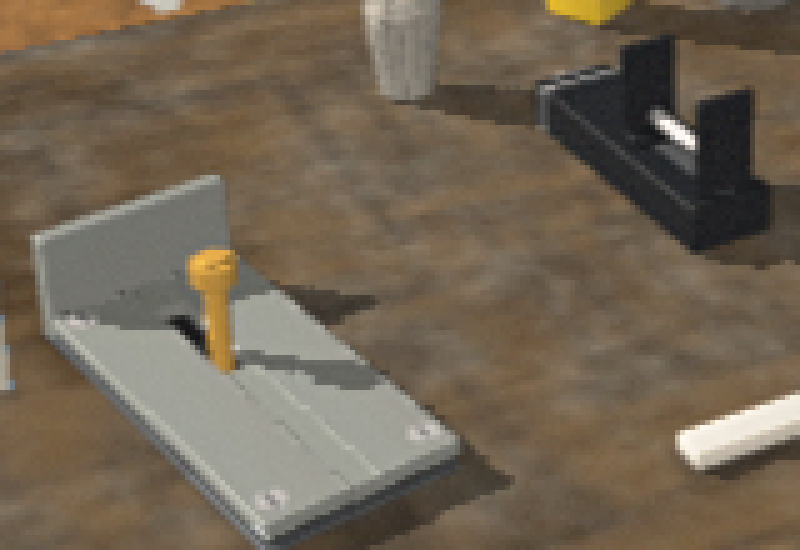

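The side crop shows the probe with its nose to the right (+x), its hook at about side px (322,241), and the terminal's stud at (307,142). The scene crop shows both from behind. I'll fit the poses next.

```bash
cat >> h.py <<'E'
from scipy.optimize import least_squares
def fit(obs,x0):  # obs: list of (cam,u,v,model xyz mm) -> x,y,yaw (z=0 plane)
    def w(x,p): 
        c,s=np.cos(x[2]),np.sin(x[2]); p=np.array(p)/1e3
        return [x[0]+c*p[0]-s*p[1],x[1]+s*p[0]+c*p[1],p[2]]
    r=lambda x:np.concatenate([proj(c,w(x,p))-[u,v] for c,u,v,p in obs])
    s=least_squares(r,x0,loss="soft_l1"); return s.x,s.fun.reshape(-1,2)
E
python3 - <<'E'
from h import *
S=cam("side");C=cam("scene")
a=lambda X,Y,p:(S,240+X/5,135+Y/5,p); b=lambda X,Y,p:(C,145+X/5,195+Y/5,p)
P=[a(67,468,(-50,-18,0)),a(65,428,(-50,-18,20)),a(418,470,(75,18,20)),a(383,567,(75,-18,0)),a(77,342,(-45,-12,60)),a(108,305,(-45,12,60)),a(222,382,(10,-12,60)),a(258,350,(15,12,60)),
b(697,250,(-50,18,0)),b(768,222,(-50,-18,0)),b(692,208,(-50,18,20)),b(540,88,(75,18,20)),b(697,105,(-45,12,60)),b(752,92,(-45,-12,60)),b(622,47,(10,12,60)),b(672,37,(10,-12,60))]
T=[a(102,133,(-105,-36,12)),a(158,33,(-105,36,12)),a(468,218,(52,-36,0)),a(102,148,(-105,-36,0)),b(265,528,(-105,36,12)),b(458,438,(-105,-36,12)),b(35,237,(52,36,42)),b(218,177,(52,-36,42)),b(44,338,(52,36,0))]
for n,o,x0 in (("probe",P,(.46,-.35,-.2)),("term",T,(.51,-.14,-.1))):
    for sub in (o,[k for k in o if k[0] is S],[k for k in o if k[0] is C]):
        x,f=fit(sub,x0); print(n,x.round(4),np.abs(f).max(0).round(1))
        if n=="term":
            c,s=np.cos(x[2]),np.sin(x[2])
            for k in (a(335,122,(0,0,12)),a(337,32,(0,0,51)),b(222,368,(0,0,12)),b(225,252,(0,0,51))):
                d=ray(*k[:3],k[3][2]/1e3)[:2]-x[:2]; print("  stud",(c*d[0]+s*d[1]).round(4),(-s*d[0]+c*d[1]).round(4))
o=monitor.get_obs(); print(o["eef_pos"],o["tool_rot"])
E
```

```text
probe [ 0.4621 -0.3359 -0.4561] [2.6 2.4]
probe [ 0.4634 -0.3359 -0.4679] [1.7 1.9]
probe [ 0.4599 -0.3344 -0.4634] [1.9 1.9]
term [ 0.5298 -0.1455 -0.3382] [1.8 2.2]
  stud -0.0106 -0.0044
  stud -0.0128 0.004
  stud -0.0243 0.0053
  stud -0.0174 -0.0033
term [ 0.5329 -0.1462 -0.3315] [0.8 0.9]
  stud -0.0137 -0.0046
  stud -0.0159 0.0038
  stud -0.0274 0.0052
  stud -0.0206 -0.0035
term [ 0.5264 -0.1432 -0.3428] [1.  1.2]
  stud -0.0066 -0.0054
  stud -0.0088 0.003
  stud -0.0203 0.0043
  stud -0.0134 -0.0043
[ 0.24317681 -0.62922619  0.2305648 ] [-6.44559307e-04  9.83048982e-01  1.83341914e-01 -1.59923104e-04]
```

```bash
python3 -m creep '[[0.0375,-0.0257,0,0,1],[0.0375,-0.0257,0,0,1],[0.0375,-0.0257,0,0,1],[0.0375,-0.0257,0,0,1],[0.0375,-0.0257,0,0,1],[0.0375,-0.0257,0,0,1],[0.0375,-0.0257,0,0,1],[0.0375,-0.0257,0,0,1],[0,0,0.014,-0.149,1],[0,0,0.014,-0.149,1],[0,0,0.014,-0.149,1],[0,0,0.014,-0.149,1],[0,0,0.014,-0.149,1],[0,0,0,0,1],[0,0,0,0,1]]' 30; python3 - <<'E'
from h import *
o=monitor.get_obs(); im=eyes.read_camera("wrist"); cv2.imwrite("pics/w1.png",cv2.resize(im,None,fx=1.4,fy=1.4,interpolation=3)); np.save("w1.npy",[*o["eef_pos"],*o["tool_rot"]])
print(o["eef_pos"],o["tool_rot"],o["contact_force"])
E
```

```text
t: 1.65
eef_pos: [0.4489, -0.3297, 0.1613]
tool_rot: [-0.0, 0.85, 0.527, -0.0]
contact_force: [-0.2, 0.1, 0.7]
gripper_width: 0.998
grasp_force: 0.0
[ 0.44890742 -0.3297207   0.16131209] [-3.17164006e-04  8.49996556e-01  5.26788146e-01 -5.53124012e-05] [-0.18336012  0.14268441  0.65049742]
```

View pics/w1.png

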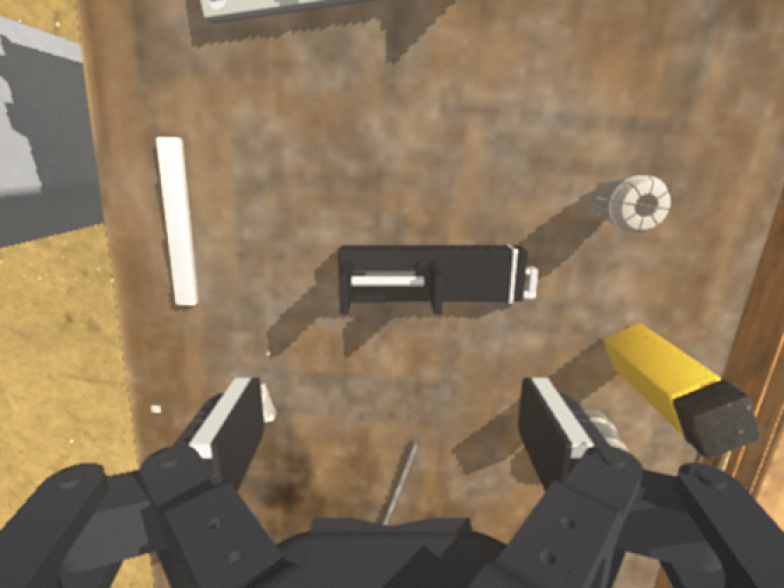

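The picture shows the probe level across it: barrel top from px (341,247) to (525,301), paddles at columns 345 and 436. Next: fit its pose from this view.

```bash
python3 - <<'E'
from h import *
w=np.load("w1.npy"); W=cam("wrist",dict(eef_pos=w[:3],tool_rot=w[3:]))
k=lambda X,Y,p:(W,X/1.4,Y/1.4,p)
o=[k(340,246,(-50,18,20)),k(526,247,(75,18,20)),k(525,302,(75,-18,20)),k(341,314,(-45,-12,60)),k(350,314,(-40,-12,60)),k(432,313,(10,-12,60)),k(441,313,(15,-12,60))]
x,f=fit(o,(.46,-.33,-.45)); print(x,f.round(1).tolist())
Rm=R.from_quat(np.roll(w[3:],-1)).as_matrix(); print("tool y angle",np.arctan2(Rm[1,1],Rm[0,1]))
c,s=np.cos(x[2]),np.sin(x[2]); g=np.array([x[0]-.015*c,x[1]-.015*s,.024]); print(g,"tool delta",Rm.T@(g-w[:3]),"turn",-(x[2]-np.arctan2(Rm[1,1],Rm[0,1])))
E
```

```text
[ 0.46249109 -0.33578833 -0.45712793] [[-1.9, 2.2], [2.4, 0.9], [-0.4, -0.9], [-0.6, -0.4], [-1.0, -0.5], [1.4, 0.0], [1.0, 0.0]]
tool y angle -0.4611612815348905
[ 0.44903123 -0.32916774  0.024     ] tool delta [ 5.17326137e-04 -5.31463640e-05  1.37312276e-01] turn -0.0040333544056299075
```

```bash
python3 -m creep '[[0.0005,0,0.03,0,1],[0,0,0.03,0,1],[0,0,0.03,0,1],[0,0,0.025,0,1],[0,0,0.015,0,1],[0,0,0.007,0,1],[0,0,0,0,1],[0,0,0,0,1]]' 30 && python3 -m creep '[[0,0,0,0,0.65],[0,0,0,0,0.4],[0,0,0,0,0.4],[0,0,0,0,0.4],[0,0,0,0,0.4],[0,0,0,0,0.4],[0,0,0,0,0.4],[0,0,0,0,0.4]]' 30; python3 - <<'E'
from h import *
o=monitor.get_obs(); im=eyes.read_camera("wrist"); cv2.imwrite("pics/w2.png",cv2.resize(im,None,fx=1.4,fy=1.4,interpolation=3)); np.save("w2.npy",[*o["eef_pos"],*o["tool_rot"]])
print(o["eef_pos"],o["tool_rot"],o["contact_force"],o["gripper_width"]*85)
E
```

```text
t: 2.5
eef_pos: [0.4501, -0.3298, 0.0254]
tool_rot: [0.001, 0.849, 0.528, 0.0]
contact_force: [0.2, 0.2, -0.3]
gripper_width: 1.002
grasp_force: 0.0
t: 3.3
eef_pos: [0.4543, -0.3319, 0.0277]
tool_rot: [0.005, 0.849, 0.529, 0.003]
contact_force: [4.3, -2.5, 12.1]
gripper_width: 0.566
grasp_force: 29.7
[ 0.45434771 -0.3318667   0.02773013] [0.00487996 0.84890325 0.52851851 0.00276468] [ 4.29024529 -2.52992465 12.06241278] 48.12927953272845
```

View pics/w2.png

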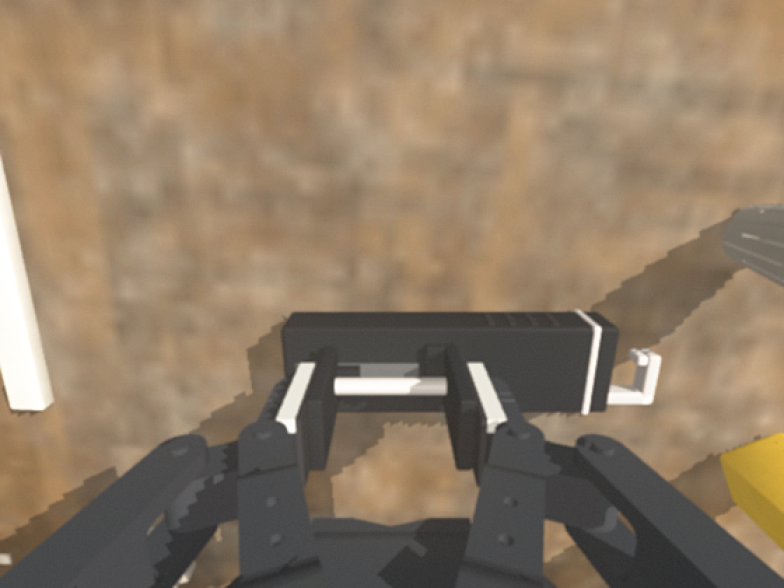

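The hook is fully out (48 mm between pads) and the probe is held. I'll lift it and measure its pose in the hand.

```bash
python3 -m creep '[[0,0,-0.005,0,0.4],[0,0,-0.015,0,0.4],[0,0,-0.03,0,0.4],[0,0,-0.03,0,0.4],[0,0,-0.01,0,0.4],[0,0,0,0,0.4],[0,0,0,0,0.4],[0,0,0,0,0.4]]' 30; python3 - <<'E'
from h import *
o=monitor.get_obs(); im=eyes.read_camera("wrist"); cv2.imwrite("pics/w3.png",im); np.save("w3.npy",[*o["eef_pos"],*o["tool_rot"]])
cv2.imwrite("pics/w3c.png",cv2.resize(im[190:350,160:520],None,fx=2.2,fy=2.2,interpolation=3))
S=eyes.read_camera("side"); c=proj(cam("side"),o["eef_pos"]-[0,0,.03]).round().astype(int); print(c)
cv2.imwrite("pics/s3c.png",cv2.resize(S[c[1]-60:c[1]+60,c[0]-60:c[0]+80],None,fx=5,fy=5,interpolation=3))
print(o["eef_pos"],o["tool_rot"],o["contact_force"],o["gripper_width"]*85)
E
```

```text
t: 4.15
eef_pos: [0.4482, -0.3286, 0.1128]
tool_rot: [-0.001, 0.849, 0.529, -0.001]
contact_force: [0.5, 0.5, -1.6]
gripper_width: 0.564
grasp_force: 31.9
[272 194]
[ 0.44820658 -0.32860132  0.11282298] [-1.30134589e-03  8.48879312e-01  5.28584751e-01 -6.17046940e-04] [ 0.46398285  0.52886816 -1.56769734] 47.91619135792426
```

View pics/w3c.png

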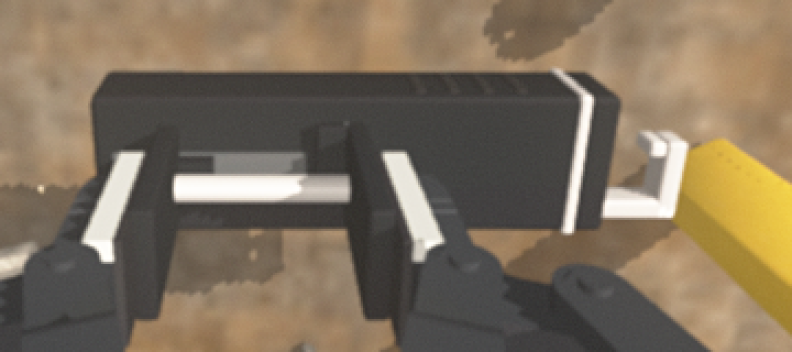

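View pics/s3c.png

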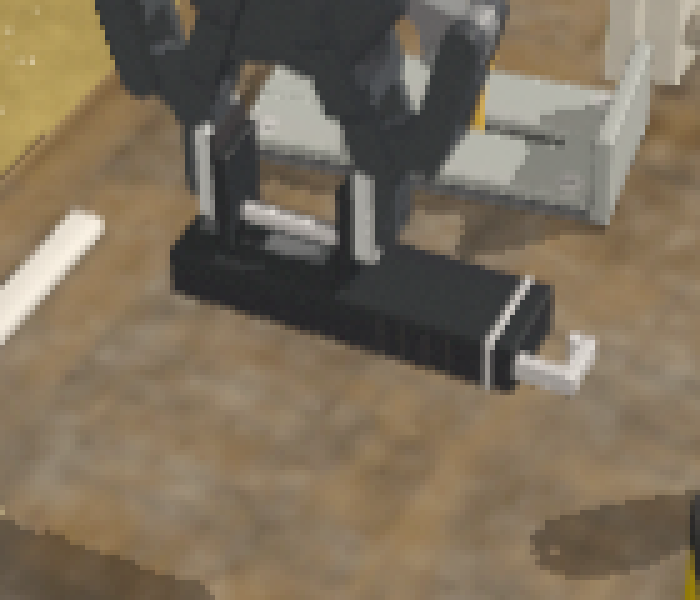

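The wrist crop shows the held probe: top face from (95,100) to (620,100) to (602,230), with the hook out at the right. The side crop confirms it hangs level, nose lower corner at (515,390). I'll fit the in-hand pose and target from these.

```bash
cat > fit3.py <<'E'
from h import *
w=np.load("w3.npy"); W=cam("wrist",dict(eef_pos=w[:3],tool_rot=w[3:])); S=cam("side")
Rm=R.from_quat(np.roll(w[3:],-1)).as_matrix()
B=np.array([[0,1,0],[1,0,0],[0,0,-1.]])
k=lambda X,Y,p:(W,160+X/2.2,190+Y/2.2,p); s=lambda X,Y,p:(S,212+X/5,134+Y/5,p)
o=[k(94,102,(-50,18,20)),k(621,100,(75,18,20)),k(602,230,(75,-18,20)),k(110,72,(-50,18,0)),k(604,74,(75,18,0)),k(134,320,(-45+11,-12,60)),k(159,320,(-40+11,-12,60)),k(365,318,(10,-12,60)),k(395,318,(15,-12,60))]
oS=[s(172,290,(-50,-18,0)),s(172,262,(-50,-18,20)),s(515,390,(75,-18,0)),s(553,287,(75,18,20))]
def P(x,p): return w[:3]+Rm@(x[:3]+R.from_rotvec(x[3:]).as_matrix()@B@(np.array(p)/1e3))
for name,obs in (("wrist",o),("both",o+oS)):
    r=lambda x:np.concatenate([np.concatenate([proj(c,P(x,p))-[u,v] for c,u,v,p in obs]),x[3:]/.01,[(x[1]-.0095)/.001,x[0]/.003]])
    q=least_squares(r,[0,.01,.02,0,0,0],loss="soft_l1"); print(name,q.x.round(4)); print(q.fun[:2*len(obs)].reshape(-1,2).round(1).tolist())
E
python3 fit3.py
```

```text
wrist [-0.0025  0.0097  0.0293 -0.004  -0.0114 -0.0028]
[[-0.8, -1.2], [1.0, -0.5], [-0.2, 1.4], [0.1, -0.2], [-8.3, -1.4], [1.5, -0.1], [1.9, -0.1], [-0.1, 0.8], [-2.0, 0.8]]
both [-0.0021  0.0097  0.029  -0.0058 -0.0095 -0.0036]
[[-1.0, -1.4], [1.6, -0.8], [0.4, 1.3], [-0.0, -0.5], [-7.7, -1.8], [1.2, -0.1], [1.6, -0.1], [-0.1, 0.9], [-1.9, 0.9], [-0.8, 2.0], [-1.6, -1.4], [-0.8, 2.5], [0.2, 0.3]]
```

```bash
python3 -m creep '[[0.014,-0.0098,0,0,0.4],[0.028,-0.0197,0,0,0.4],[0.028,-0.0197,0,0,0.4],[0.028,-0.0197,0,0,0.4],[0.028,-0.0197,0,0,0.4],[0.028,-0.0197,0,0,0.4],[0.0138,-0.0097,0,0,0.4],[0,0,0,-0.06,0.4],[0,0,0,-0.06,0.4],[0,0,0,0,0.4],[0,0,0,0,0.4],[0,0,0,0,0.4]]' 30; python3 - <<'E'
from h import *
o=monitor.get_obs(); im=eyes.read_camera("wrist"); cv2.imwrite("pics/w4.png",cv2.resize(im,None,fx=1.4,fy=1.4,interpolation=3)); np.save("w4.npy",[*o["eef_pos"],*o["tool_rot"]])
print(o["eef_pos"],o["tool_rot"],o["contact_force"],o["torque"],o["gripper_width"]*85)
E
```

```text
t: 5.45
eef_pos: [0.4172, -0.1264, 0.1142]
tool_rot: [-0.0, 0.816, 0.578, -0.0]
contact_force: [0.3, -0.3, -1.4]
gripper_width: 0.562
grasp_force: 31.8
[ 0.41716137 -0.12638789  0.11415641] [-1.68909112e-04  8.16010197e-01  5.78037469e-01 -1.23993406e-04] [ 0.276774   -0.31340805 -1.3696494 ] [0.03592198 0.05322955 0.05329584] 47.784862885850806
```

View pics/w4.png

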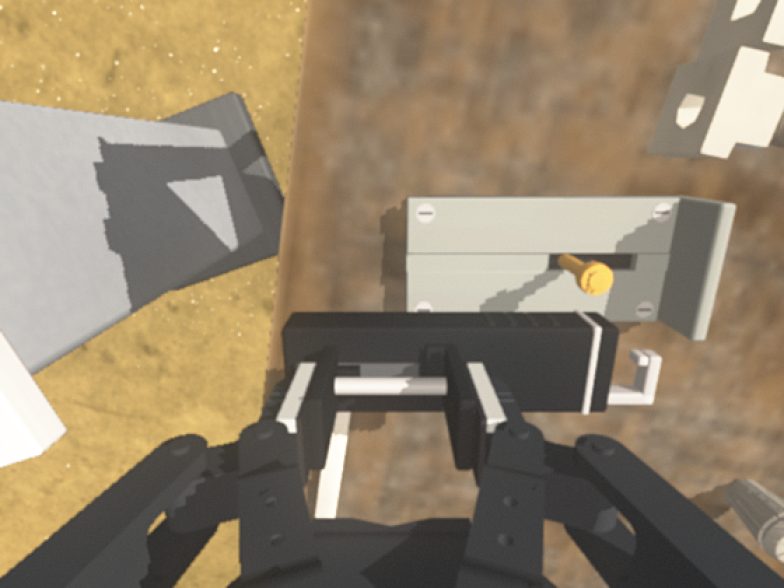

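The wrist view shows the slot line level at row 253, deck rear edge at column 408, stud base at about (566,259) and button at (597,276).

```bash
python3 - <<'E'
from h import *
w=np.load("w4.npy"); W=cam("wrist",dict(eef_pos=w[:3],tool_rot=w[3:])); Rm=R.from_quat(np.roll(w[3:],-1)).as_matrix()
t=lambda X,Y,z:(Rm.T@(ray(W,X/1.4,Y/1.4,z)-w[:3])*1e3).round(1)
for n,X,Y,z in (("slot left",408,253,.012),("slot right",668,253,.012),("deck rearleft",408,198,.012),("deck frontish left",680,197,.012),("stud base",567,260,.012),("button",597,276,.051),("wall top left",735,205,.042),("wall top right",705,338,.042),
 ("probe nose L top",617,331,w[2]-.008),("probe nose R top",604,411,w[2]-.008),("lip tip L",632,355,w[2]-.013),("crossbar out",661,352,w[2]-.013),("rear L top",286,331,w[2]-.008)): print(n,t(X,Y,z))
k=lambda X,Y,p:(W,X/1.4,Y/1.4,p)
x,f=fit([k(408,253,(-105,0,12)),k(408,198,(-105,36,12)),k(735,205,(52,36,42)),k(705,338,(52,-36,42))],(.53,-.145,-.335)); print(x,f.round(1).tolist(),"tool y ang",np.arctan2(Rm[1,1],Rm[0,1]))
E
```

```text
slot left [ 24.3   9.3 102.2]
slot right [ 24.3 155.8 102.1]
deck rearleft [ 54.7   9.  102.2]
deck frontish left [ 55.3 156.4 102.1]
stud base [ 20.3  99.4 102.1]
button [21.5 98.9 63.1]
wall top left [ 54.2 164.2  72.1]
wall top right [-14.6 164.8  72.1]
probe nose L top [15.7 82.6  8. ]
probe nose R top [-18.   82.8   8. ]
lip tip L [ 3.6 92.7 13. ]
crossbar out [  4.9 103.6  13. ]
rear L top [ 15.7 -38.9   8. ]
[ 0.53053646 -0.14598506 -0.34291783] [[-1.1, 5.8], [-0.4, -1.2], [2.4, -1.0], [0.0, 3.1]] tool y ang -0.33815309043056074
```

```bash
python3 -m creep '[[0,0,0.015,0,0.4],[0,0,0.02,0,0.4],[0,0,0.02,0,0.4],[0,0,0.01,0,0.4],[0,0,0.003,0,0.4],[0,0,0,0,0.4],[0,0,0,0,0.4]]' 30 && python3 -m creep '[[0.005,0,0,0,0.4],[0.005,0,0,0,0.4],[0,0.004,0,0,0.4],[0,0.004,0,0,0.4],[0,0,0,0,0.4],[0,0,0,0,0.4]]' 30; python3 - <<'E'
from h import *
o=monitor.get_obs(); im=eyes.read_camera("wrist"); cv2.imwrite("pics/w5.png",cv2.resize(im,None,fx=1.4,fy=1.4,interpolation=3)); np.save("w5.npy",[*o["eef_pos"],*o["tool_rot"]])
E
```

```text
t: 6.2
eef_pos: [0.418, -0.1267, 0.0469]
tool_rot: [0.0, 0.816, 0.578, 0.0]
contact_force: [0.4, -0.1, -2.1]
gripper_width: 0.564
grasp_force: 31.8
t: 6.8
eef_pos: [0.4284, -0.12, 0.0463]
tool_rot: [0.0, 0.816, 0.578, -0.0]
contact_force: [-1.4, 0.4, -0.7]
gripper_width: 0.568
grasp_force: 31.8
```

View pics/w5.png

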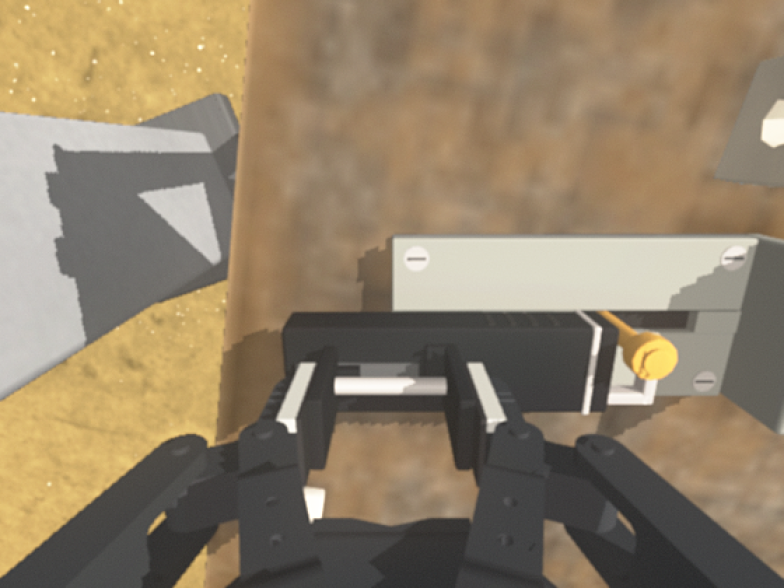

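Stud is just ahead of the nose (button at px (657,358)), under the head as intended. I'll feel forward.

```bash
python3 -m creep '[[0,0,0,0,0.4],[0,0,0,0,0.4]]' 30; for i in 1 ; do python3 -m creep '[[0,0.001,0,0,0.4],[0,0,0,0,0.4],[0,0,0,0,0.4]]' 30; done; python3 - <<'E'
from h import *
w=np.load("w5.npy"); W=cam("wrist",dict(eef_pos=w[:3],tool_rot=w[3:])); Rm=R.from_quat(np.roll(w[3:],-1)).as_matrix()
print((Rm.T@(ray(W,657/1.4,358/1.4,.051)-w[:3])*1e3).round(1))
E
```

```text
t: 7.05
eef_pos: [0.4281, -0.1199, 0.0462]
tool_rot: [-0.0, 0.816, 0.578, -0.0]
contact_force: [0.5, 1.0, -1.0]
gripper_width: 0.562
grasp_force: 31.8
t: 7.35
eef_pos: [0.4293, -0.1202, 0.0463]
tool_rot: [0.0, 0.816, 0.578, 0.0]
contact_force: [-0.1, 0.4, -2.3]
gripper_width: 0.567
grasp_force: 31.8
[10.9 90.9 -4.7]
```

```bash
python3 -m creep '[[0,0.001,0,0,0.4],[0,0,0,0,0.4],[0,0,0,0,0.4]]' 30; python3 -m creep '[[0,0.001,0,0,0.4],[0,0,0,0,0.4],[0,0,0,0,0.4]]' 30
```

```text
t: 7.65
eef_pos: [0.4302, -0.1205, 0.0463]
tool_rot: [0.0, 0.816, 0.579, 0.0]
contact_force: [-1.0, -0.4, -1.3]
gripper_width: 0.567
grasp_force: 31.8
t: 7.95
eef_pos: [0.4312, -0.1208, 0.0463]
tool_rot: [0.0, 0.816, 0.578, 0.0]
contact_force: [0.1, -0.7, -1.1]
gripper_width: 0.564
grasp_force: 31.8
```

```bash
python3 -m creep '[[0,0.001,0,0,0.4],[0,0,0,0,0.4],[0,0,0,0,0.4]]' 30; python3 -m creep '[[0,0.001,0,0,0.4],[0,0,0,0,0.4],[0,0,0,0,0.4]]' 30
```

```text
t: 8.25
eef_pos: [0.4318, -0.1211, 0.0462]
tool_rot: [-0.0, 0.816, 0.579, -0.0]
contact_force: [-1.2, -0.1, -0.3]
gripper_width: 0.563
grasp_force: 31.8
t: 8.55
eef_pos: [0.4319, -0.1212, 0.046]
tool_rot: [-0.001, 0.816, 0.579, -0.001]
contact_force: [-4.9, 0.8, 0.5]
gripper_width: 0.564
grasp_force: 31.6
```

Contact felt at TCP (0.4318, -0.1211). I'll back off to 1.5 mm clear, then slide sideways.

```bash
python3 -m creep '[[0,-0.0026,0,0,0.4],[0,0,0,0,0.4],[0,0,0,0,0.4]]' 30; python3 -m creep '[[0.003,0,0,0,0.4],[0.002,0,0,0,0.4],[0.001,0,0,0,0.4],[0,0,0,0,0.4],[0,0,0,0,0.4]]' 30; python3 -m creep '[[0.002,0,0,0,0.4],[0.001,0,0,0,0.4],[0,0,0,0,0.4],[0,0,0,0,0.4]]' 30
```

```text
t: 8.85
eef_pos: [0.4316, -0.1208, 0.0466]
tool_rot: [0.001, 0.816, 0.578, 0.001]
contact_force: [0.4, 0.5, -1.6]
gripper_width: 0.56
grasp_force: 31.9
t: 9.35
eef_pos: [0.4326, -0.1149, 0.0463]
tool_rot: [0.0, 0.816, 0.579, 0.0]
contact_force: [-0.2, 0.2, -0.8]
gripper_width: 0.564
grasp_force: 31.9
t: 9.75
eef_pos: [0.4336, -0.1121, 0.0463]
tool_rot: [0.0, 0.816, 0.579, 0.0]
contact_force: [-0.5, 0.3, -1.4]
gripper_width: 0.559
grasp_force: 31.9
```

```bash
python3 -m creep '[[0.002,0,0,0,0.4],[0.001,0,0,0,0.4],[0,0,0,0,0.4],[0,0,0,0,0.4]]' 30; python3 -m creep '[[0.002,0,0,0,0.4],[0.001,0,0,0,0.4],[0,0,0,0,0.4],[0,0,0,0,0.4]]' 30;  python3 -m creep '[[0.002,0,0,0,0.4],[0,0,0,0,0.4],[0,0,0,0,0.4],[0,0,0,0,0.4]]' 30
```

```text
t: 10.15
eef_pos: [0.4346, -0.1092, 0.0463]
tool_rot: [0.0, 0.816, 0.579, 0.0]
contact_force: [0.5, -0.7, -1.2]
gripper_width: 0.565
grasp_force: 31.9
t: 10.55
eef_pos: [0.4355, -0.1064, 0.0463]
tool_rot: [-0.0, 0.816, 0.579, -0.0]
contact_force: [-0.1, 0.2, -2.0]
gripper_width: 0.561
grasp_force: 31.9
t: 10.95
eef_pos: [0.4362, -0.1046, 0.0463]
tool_rot: [0.0, 0.816, 0.578, 0.0]
contact_force: [-0.1, 0.6, -1.2]
gripper_width: 0.565
grasp_force: 31.9
```

```bash
python3 -m creep '[[0.001,0,0,0,0.4],[0,0,0,0,0.4],[0.001,0,0,0,0.4],[0,0,0,0,0.4],[0,0,0,0,0.4]]' 30; python3 -m creep '[[0.001,0,0,0,0.4],[0,0,0,0,0.4],[0,0,0,0,0.4],[0,0,0,0,0.4]]' 30;
```

```text
t: 11.45
eef_pos: [0.4369, -0.1027, 0.0463]
tool_rot: [0.0, 0.816, 0.579, 0.0]
contact_force: [-0.8, 0.0, -1.3]
gripper_width: 0.562
grasp_force: 31.9
t: 11.85
eef_pos: [0.4372, -0.1018, 0.0463]
tool_rot: [0.0, 0.816, 0.578, -0.0]
contact_force: [-0.2, -0.4, -1.7]
gripper_width: 0.562
grasp_force: 31.9
```

```bash
python3 -m creep '[[0.001,0,0,0,0.4],[0,0,0,0,0.4],[0,0,0,0,0.4],[0,0,0,0,0.4]]' 30;
```

```text
t: 12.25
eef_pos: [0.4375, -0.1008, 0.0463]
tool_rot: [0.0, 0.816, 0.579, 0.0]
contact_force: [0.2, -0.9, -0.6]
gripper_width: 0.558
grasp_force: 31.9
```

```bash
python3 -m creep '[[0.001,0,0,0,0.4],[0,0,0,0,0.4],[0,0,0,0,0.4],[0,0,0,0,0.4]]' 30;
```

```text
t: 12.65
eef_pos: [0.4378, -0.0998, 0.0463]
tool_rot: [0.0, 0.816, 0.579, -0.0]
contact_force: [0.2, 0.1, -1.5]
gripper_width: 0.564
grasp_force: 31.9
```

```bash
python3 -m creep '[[0.001,0,0,0,0.4],[0,0,0,0,0.4],[0,0,0,0,0.4],[0,0,0,0,0.4]]' 30;
```

```text
t: 13.05
eef_pos: [0.4381, -0.0989, 0.0463]
tool_rot: [-0.0, 0.816, 0.579, -0.0]
contact_force: [0.3, 0.4, -1.0]
gripper_width: 0.565
grasp_force: 31.9
```

```bash
python3 - <<'E'
from h import *
o=monitor.get_obs(); im=eyes.read_camera("wrist"); W=cam("wrist",o); Rm=R.from_quat(np.roll(o["tool_rot"],-1)).as_matrix()
def an(im,W,o,Rm):
    m=cv2.inRange(cv2.cvtColor(im,cv2.COLOR_BGR2HSV),(12,140,120),(28,255,255)); m[:,:400]=0; m[330:]=0
    n,l,st,ce=cv2.connectedComponentsWithStats(m)
    for i in range(1,n):
        if st[i,4]>60: print(st[i],ce[i].round(1),"at z .045",(Rm.T@(ray(W,*ce[i],.045)-o["eef_pos"])*1e3).round(1))
    return m
an(im,W,o,Rm)
w=np.load("w5.npy"); q=dict(eef_pos=w[:3],tool_rot=w[3:])
im5=cv2.resize(cv2.imread("pics/w5.png"),(560,420),interpolation=cv2.INTER_AREA); print("w5"); an(im5,cam("wrist",q),q,R.from_quat(np.roll(w[3:],-1)).as_matrix())
# ascii view around the nose
g=cv2.cvtColor(im,cv2.COLOR_BGR2GRAY)[225:335:5,405:500:4]
hsv=cv2.cvtColor(im,cv2.COLOR_BGR2HSV)[225:335:5,405:500:4]
for r,h in zip(g,hsv): print(" ".join(("O" if 12<=b[0]<=28 and b[1]>140 else "#" if a<70 else "W" if a>215 else "." )for a,b in zip(r,h)))
E
```

```text
[434 271  34  40 722] [448.9 292.9] at z .045 [-13.3  88.1   1.3]
w5
[430 223  52  47 922] [460.4 251.1] at z .045 [10.5 90.   1.3]
# # . . # # . W W W W W W W W W W W W W W W W W
# # # # . . # # . W W W W W W W W W W W W W W .
. . . . . W W . . . W W W W W W W W W W . . . .
. . . . . W . . . . W W W W W W W W W . . . . .
. # # . . W . . . . W W W W W W W . . . . . . .
. . . . . W # . . . W . . . . . . . . . . . . .
. . . . . W . . . W W . . W W W W . . . . . . .
. . . . . W . . . . . . . W W W W # . . . . . .
. # . . W . . . . . . # . . . W W # . . . . . .
. . . # W . . . . . . . . . . W W . . . . . . .
# . . . W # . . O O . . . . W W . . . . . . . .
. . . . W # . . O O O O O O W W . . . . . . . .
# # . . W # # . . O O O O O O W . . . . . . . .
. # . . . # # . O . O O O O W W . . . . . . . .
. . . . . . . . . O O O W W W W W . . . . . . .
W W W W . W . W . O O W O W O W . . . . . . . .
. W . W . . W W W . O O O O W W . . . . . . . .
. . . . . . . . W W . W W . . . . . . . . . . .
. . # # . . . . . . . . . . . . . . . . . . . .
# # . . . # . . . . . . . . . . . . . . . . . .
# # # . . . . . . . . . . . . . . . . . . . . .
# # # # # . . . . . . . . . . . . . . . . . . .
```

```bash
python3 - <<'E'
from h import *
o=monitor.get_obs(); W=cam("wrist",o); Rm=R.from_quat(np.roll(o["tool_rot"],-1)).as_matrix(); print(o["contact_force"],o["torque"])
f=lambda t:proj(W,o["eef_pos"]+Rm@(np.array(t)/1e3)).round(1)
for cx in (0,-2.,-4): print(cx,"noseL,R top",f((cx+18,84.5,8)),f((cx-18,84.5,8)),"rearL top",f((cx+18,-40.5,8)),"shank top edges",f((cx-12,90,13)),f((cx-17,90,13)),"shank bottom R",f((cx-17,90,21)),"lip L",f((cx+4,98,13)))
w=np.load("w4.npy")
im=cv2.imread("pics/w4.png")  # 1.4x
c=lambda X0,X1,Y0,Y1,sx,sy:[print(Y,im[Y,X0:X1:sx].max(1).tolist()) for Y in range(Y0,Y1,sy)]
print("w4 shank column x=625 (rows 370..420)",[ (Y,int(im[Y,625].max())) for Y in range(376,416,3)])
print("w4 lip col 645",[ (Y,int(im[Y,645].max())) for Y in range(340,376,3)])
print("w4 barrel col 530",[ (Y,int(im[Y,530].max())) for Y in list(range(300,340,3))+list(range(400,420,2))])
E
```

```text
[-0.08111007 -0.60226362 -0.9747737 ] [-0.02252379 -0.0386773   0.05452878]
0 noseL,R top [445.1 232.2] [434.6 293.6] rearL top [200.8 232.2] shank top edges [441.9 279.2] [440.5 287.1] shank bottom R [433.8 279.8] lip L [461.3 252.9]
-2.0 noseL,R top [444.5 235.8] [434.  296.8] rearL top [201.1 235.8] shank top edges [441.3 282.4] [439.9 290.2] shank bottom R [433.3 282.8] lip L [460.7 256.3]
-4 noseL,R top [443.9 239.4] [433.5 299.9] rearL top [201.4 239.4] shank top edges [440.8 285.5] [439.4 293.3] shank bottom R [432.8 285.8] lip L [460.  259.6]
w4 shank column x=625 (rows 370..420) [(376, 154), (379, 159), (382, 158), (385, 146), (388, 171), (391, 206), (394, 242), (397, 245), (400, 242), (403, 223), (406, 133), (409, 139), (412, 147), (415, 152)]
w4 lip col 645 [(340, 150), (343, 153), (346, 156), (349, 173), (352, 176), (355, 194), (358, 251), (361, 252), (364, 238), (367, 126), (370, 126), (373, 137)]
w4 barrel col 530 [(300, 212), (303, 213), (306, 213), (309, 212), (312, 110), (315, 70), (318, 72), (321, 66), (324, 64), (327, 70), (330, 74), (333, 69), (336, 69), (339, 68), (400, 62), (402, 60), (404, 62), (406, 62), (408, 58), (410, 64), (412, 109), (414, 148), (416, 146), (418, 148)]
```

```bash
python3 - <<'E'
from h import *
w5=np.load("w5.npy"); w4=np.load("w4.npy")
im=eyes.read_camera("wrist"); o=monitor.get_obs()
up=lambda n:cv2.resize(cv2.imread(f"pics/{n}.png"),(560,420),interpolation=cv2.INTER_AREA)
for n,I,q in (("w4",up("w4"),dict(eef_pos=w4[:3],tool_rot=w4[3:])),("w5",up("w5"),dict(eef_pos=w5[:3],tool_rot=w5[3:])),("now",im,o)):
    W=cam("wrist",q); Rm=R.from_quat(np.roll(q["tool_rot"],-1)).as_matrix()
    m=cv2.inRange(cv2.cvtColor(I,cv2.COLOR_BGR2HSV),(12,100,110),(30,255,255)); m[:,:385]=0; m[330:]=0; m[:150]=0
    k,l,st,ce=cv2.connectedComponentsWithStats(m); i=1+st[1:,4].argmax(); x,y,ww,hh=st[i,:4]; m=l==i
    a=np.linspace(0,6.283,60)
    best=[]
    for X in np.arange(-20,30,.5):
      for Y in np.arange(80,110,.5):
        p=[]
        for z in (.041,.049):
            C=q["eef_pos"]+Rm@np.array([X/1e3,Y/1e3,0]); 
            for t in a[::3]: p.append(proj(W,[C[0]+.008*np.cos(t),C[1]+.008*np.sin(t),z]))
        p=np.array(p); best.append((abs(p[:,1].max()-(y+hh-.5))+abs(p[:,0].max()-(x+ww-.5)),X,Y))
    b=min(best); print(n,st[i],b, "world",(q["eef_pos"]+Rm@np.array([b[1]/1e3,b[2]/1e3,0])).round(4)[:2])
cv2.imwrite("pics/now.png",im)
E
```

```text
w4 [ 530  207   30   93 1490] (np.float64(153.82946646520747), np.float64(-20.0), np.float64(109.5)) world [ 0.5138 -0.1816]
w5 [ 457  150  103   20 1503] (np.float64(92.170651654408), np.float64(29.5), np.float64(109.5)) world [ 0.5415 -0.1284]
now [ 408  150  152   66 4967] (np.float64(46.2219174182097), np.float64(29.5), np.float64(109.5)) world [ 0.5512 -0.1073]
```

```bash
python3 - <<'E'
from h import *
w5=np.load("w5.npy"); o=monitor.get_obs(); a=np.linspace(0,6.283,24)
for n,q,rb,cr,x0 in (("w5",dict(eef_pos=w5[:3],tool_rot=w5[3:]),270,482,(10,90)),("now",o,311,468,(-12,88))):
    W=cam("wrist",q); Rm=R.from_quat(np.roll(q["tool_rot"],-1)).as_matrix()
    def bb(v):
        C=q["eef_pos"]+Rm@np.array([v[0]/1e3,v[1]/1e3,0]); p=np.array([proj(W,[C[0]+.008*np.cos(t),C[1]+.008*np.sin(t),z]) for z in (.041,.049) for t in a])
        return np.array([p[:,1].max()-rb,p[:,0].max()-cr])
    s=least_squares(bb,x0); print(n,s.x,s.fun, (q["eef_pos"]+Rm@np.append(s.x/1e3,0))[:2])
im=cv2.imread("pics/now.png")
for Y in range(236,316,3):
    print(Y," ".join("%3d%s"%(im[Y,X].max(), "o" if int(im[Y,X,2])-int(im[Y,X,0])>70 else " ") for X in range(428,486,3)))
E
```

```text
w5 [10.15963928 90.27062699] [2.89901436e-12 4.92264007e-11] [ 0.51693131 -0.14027923]
now [-13.56776938  87.81025219] [ 0.00000000e+00 -1.13686838e-13] [ 0.51653509 -0.14078468]
236 254   74   82   82   76  220  222  221  220  221  221  221  222  222  222  223  222  222  223  200 
239 239   77   77   78   78  221  222  221  221  223  221  222  222  222  222  222  224  223  202  166 
242 224   76   78   77   91  224  222  221  222  221  221  221  222  221  222  221  164  157  161  160 
245 160   76   76   79  116  224  222  222  222  221  222  222  222  222  219  187  159  160  158  160 
248 117   77   76   76  149  222  222  221  222  223  222  222  222  213  156  161  161  162  161  159 
251  86   77   76   75  181  222  222  193  171  220  187  196  216  207  158  161  162  159  160  159 
254  68   78   77   75  206  224  224  179  133  162  236  224  201  232  229  161  162  161  162  159 
257  72   79   80   78  118  118  119  110  123  151  252  255  208  248  252  122   98  100  117  119 
260  75   77   79   81   87   89   82   77   78  151  237  244  228  248  254   71   73  
[... 1185 characters left out ...]
6o 254o 245o 213o 255o 253o 253o 254o 254o 254o 227o 161  161  161  160  157 
299 221  221  211  140o 250o 254o 192o 255o 253o 253o 253o 253o 254o 254o 228o 159  161  160  161  156 
302 219  221  221  190  236o 254o 188o 254o 253o 253o 253o 253o 254o 255o 156  156  160  158  157  180 
305 220  220  222  223  222o 251o 246o 251o 253o 253o 253o 253o 255o 209o 160  158  159  159  157  172 
308 222  222  221  222  221  228o 253o 229o 249o 253o 253o 255o 171  158  159  159  160  160  157  185 
311 100  139  195  222  223  223  226  237  252o 227o 180  157  162  159  158  160  159  162  157  161 
314  78   80   78   87  120  130  131  134  136  127  131  129  132  130  130  128  154  162  161  157
```

```bash
python3 - <<'E'
from h import *
o=monitor.get_obs(); W=cam("wrist",o); Rm=R.from_quat(np.roll(o["tool_rot"],-1)).as_matrix()
t=lambda u,v,z:(Rm.T@(ray(W,u,v,z)-o["eef_pos"])*1e3).round(1)
print("slot edges",t(446,257,.012),t(446,269,.012),t(476,257,.012),t(476,269,.012))
f=lambda p:proj(W,o["eef_pos"]+Rm@(np.array(p)/1e3)).round(1).tolist()
Z=o["eef_pos"][2]*1e3
a=np.linspace(0,2*np.pi,9)[:-1]
for X in (-13,-8.8):
    print("stud",X)
    for z in (12,25,33,41): print("  stem z",z,"x+4 edge",f((X+4,87.8,Z-z)),"x-4",f((X-4,87.8,Z-z)),"y-4",f((X,83.8,Z-z)),"y+4",f((X,91.8,Z-z)))
    for z in (41,49): print("  head z",z,f((X+8,87.8,Z-z)),f((X-8,87.8,Z-z)),f((X,79.8,Z-z)),f((X,95.8,Z-z)))
E
```

```text
slot edges [ -8.8 102.5  34.3] [-17.1 103.8  34.3] [ -8.8 121.   34.3] [-17.1 122.6  34.3]
stud -13
  stem z 12 x+4 edge [422.1, 257.2] x-4 [420.4, 268.9] y-4 [414.8, 263.1] y+4 [427.7, 263.1]
  stem z 25 x+4 edge [431.8, 267.2] x-4 [429.8, 279.5] y-4 [423.9, 273.4] y+4 [437.7, 273.4]
  stem z 33 x+4 edge [438.5, 274.1] x-4 [436.3, 286.8] y-4 [430.2, 280.5] y+4 [444.5, 280.5]
  stem z 41 x+4 edge [445.7, 281.5] x-4 [443.3, 294.7] y-4 [437.0, 288.2] y+4 [452.0, 288.2]
  head z 41 [446.9, 274.8] [442.2, 301.2] [429.5, 288.2] [459.5, 288.2]
  head z 49 [455.0, 282.7] [449.8, 310.1] [436.6, 296.6] [468.0, 296.6]
stud -8.8
  stem z 12 x+4 edge [423.1, 251.0] x-4 [421.3, 262.8] y-4 [415.7, 257.0] y+4 [428.7, 256.9]
  stem z 25 x+4 edge [432.9, 260.7] x-4 [430.9, 273.1] y-4 [425.0, 266.9] y+4 [438.8, 266.9]
  stem z 33 x+4 edge [439.6, 267.3] x-4 [437.4, 280.2] y-4 [431.3, 273.8] y+4 [445.8, 273.8]
  stem z 41 x+4 edge [447.0, 274.5] x-4 [444.6, 287.8] y-4 [438.2, 281.2] y+4 [453.3, 281.2]
  head z 41 [448.2, 267.6] [443.4, 294.4] [430.7, 281.2] [460.9, 281.2]
  head z 49 [456.4, 275.3] [451.1, 303.0] [437.9, 289.4] [469.6, 289.4]
```

```bash
python3 -m creep '[[0.001,0,0,0,0.4],[0,0,0,0,0.4],[0,0,0,0,0.4],[0,0,0,0,0.4]]' 30;
```

```text
t: 13.55
eef_pos: [0.4385, -0.098, 0.0463]
tool_rot: [0.0, 0.816, 0.578, -0.0]
contact_force: [-0.4, -0.7, -2.6]
gripper_width: 0.565
grasp_force: 31.9
```

```bash
python3 -m creep '[[0.001,0,0,0,0.4],[0,0,0,0,0.4],[0,0,0,0,0.4],[0,0,0,0,0.4]]' 30;
```

```text
t: 13.95
eef_pos: [0.4388, -0.097, 0.0463]
tool_rot: [0.0, 0.816, 0.578, -0.0]
contact_force: [0.2, -0.5, -0.7]
gripper_width: 0.563
grasp_force: 31.9
```

```bash
python3 - <<'E'
from h import *
im=eyes.read_camera("wrist"); cv2.imwrite("pics/now2.png",im); o=monitor.get_obs()
w4=cv2.resize(cv2.imread("pics/w4.png"),(560,420),interpolation=cv2.INTER_AREA)
for n,(x0,x1,y0,y1) in dict(stripe=(405,445,218,300),lip=(448,474,246,272),rear=(200,240,218,260),paddle=(320,345,245,335)).items():
    t=w4[y0:y1,x0:x1]; 
    for k,J in (("now",cv2.imread("pics/now.png")),("now2",im)):
        r=cv2.matchTemplate(J[y0-12:y1+12,x0-12:x1+12],t,cv2.TM_CCOEFF_NORMED); _,v,_,l=cv2.minMaxLoc(r); print(n,k,round(v,2),l[0]-12,l[1]-12)
J=im
for Y in range(245,320,3):
    print(Y,"".join("O" if int(J[Y,X,2])-int(J[Y,X,0])>70 else "#" if J[Y,X].max()<100 else "s" if J[Y,X].max()<175 else "d" if J[Y,X].max()<228 else "W" for X in range(420,490,1)))
E
```

```text
stripe now 0.81 0 0
stripe now2 0.83 0 0
lip now 0.75 0 0
lip now2 0.71 0 0
rear now 0.97 0 0
rear now2 0.96 0 0
paddle now 0.99 0 0
paddle now2 0.99 0 0
245 ##sdWWWWs###########sddddddddddddddddddddddddddddddddddsssssssssssssss
248 ##sdWWWds###########sdddddddddddddddddddddddddddddddddssssssssssssssss
251 ##sWWWWs###########sddddddddddsssddddddsdddddddddsssssssssssssssssssss
254 #sdWWWWs###########sddddddddddssssssddWWWdddddWWWWWddsssssssssssssssss
257 #sWWWWd###########sdddddddddddddssssdWWWWWWddWWWWWWWWsssssssssssssssss
260 sdWWWWs############sssssssssssssssssddWWWWddWWWWWWWWs##sssssssssssssss
263 sWWWWd############################sssssssssdWWWWWWWs#########sssssssss
266 dWWWWs############################ssssssssdWWWWWWWds########ssssssssss
269 dWWWd############################ssssssssddWWWWWWWs########sssssssssss
272 WWWWs###########sssssssssssssssssssssssssdWWWWWWWdssssssssssssssssssss
275 WWWds##########sOOOOddddddddddddssssssssdWWWWWWWWsssssssssssssssssssss
278 WWWs###########sOOOOOOOdddddddddssssssssdWWWWWWWdsssssssssssssssssssss
281 WWds##########ssOOOOOOOOOWddOOdWWWWWWWWdWW
[... 228 characters left out ...]
dssssssssssssssssssssssss
293 s###########ssOOOOOOOOOOOOOOOOOOOOOOOOOOOOOOOOOOdsssssssssssssssssssss
296 dddddddddddddsOOOOOOOOOOOOOOOOOOOOOOOOOOOOOOOOOOOOssssssssssssssssssss
299 dddddddddddddssOOOOOOOOOOOOOOOOOOOOOOOOOOOOOOOOOOOdsssssssssssssssssss
302 dddddddddddddddsOOOOOOOOOOOOOOOOOOOOOOOOOOOOOOOOOOdssssssssssssssssddd
305 dddddddddddddddddsOOOOOOOOOOOOOOOOOOOOOOOOOOOOOOOsssssssssssssssdddddd
308 ddddddddddddddddddddOOOOOOOOOOOOOOOOOOOOOOOOOOOsssssssssssssssssdsssss
311 #########ssssddddddddddOOOOOOOOOOOOOOOOOOOOdssssssssssssssssssssdddddd
314 ##################sssdddddWWOOOOOOOOOOdsssssssssssssssssssssssssssssss
317 ########################ssssssssssssssssssssssssssssssssssssssssssssss
```

```bash
python3 -m creep '[[0,-0.001,0,0,0.4],[0,-0.001,0,0,0.4],[0,-0.001,0,0,0.4],[0,0,0,0,0.4],[0,0,0,0,0.4],[0,0,0,0,0.4]]' 30;
```

```text
t: 14.6
eef_pos: [0.4368, -0.0962, 0.0466]
tool_rot: [0.0, 0.816, 0.578, 0.001]
contact_force: [2.8, -1.1, -1.5]
gripper_width: 0.564
grasp_force: 31.7
```

```bash
python3 -m creep '[[0,-0.001,0,0,0.4],[0,0,0,0,0.4],[0,0,0,0,0.4],[0,0,0,0,0.4]]' 30;
```

```text
t: 15.0
eef_pos: [0.4367, -0.096, 0.0467]
tool_rot: [0.001, 0.816, 0.578, 0.001]
contact_force: [4.8, -2.3, -2.6]
gripper_width: 0.562
grasp_force: 32.1
```

```bash
python3 -m creep '[[0,-0.001,0,0,0.4],[0,0,0,0,0.4],[0,0,0,0,0.4],[0,0,0,0,0.4]]' 30;
```

```text
t: 15.4
eef_pos: [0.4366, -0.0959, 0.047]
tool_rot: [0.002, 0.816, 0.578, 0.002]
contact_force: [7.3, -3.7, -0.2]
gripper_width: 0.561
grasp_force: 32.6
```

```bash
python3 -m creep '[[0,-0.0005,0,0,0.4],[0,0,0,0,0.4],[0,0,0,0,0.4]]' 30; python3 - <<'E'
from h import *
o=monitor.get_obs(); Rm=R.from_quat(np.roll(o["tool_rot"],-1)).as_matrix()
F=Rm.T@(o["contact_force"]-[.2,0,-1.4]); T=Rm.T@o["torque"]; T0=Rm.T@np.array([0,-.01,.05]); print("tool F",F.round(2),"T",T.round(3),"T-T0",(T-T0).round(3))
im=eyes.read_camera("wrist"); cv2.imwrite("pics/now3.png",im)
for Y in range(245,320,3):
    print(Y,"".join("O" if int(J[2])-int(J[0])>70 else "#" if J.max()<100 else "s" if J.max()<175 else "d" if J.max()<228 else "W" for J in im[Y,420:490]))
E
```

```text
t: 15.7
eef_pos: [0.4366, -0.0958, 0.0471]
tool_rot: [0.002, 0.816, 0.578, 0.002]
contact_force: [7.8, -4.3, -3.3]
gripper_width: 0.564
grasp_force: 32.0
tool F [-1.53  8.62  1.95] T [-1.758 -0.113 -0.11 ] T-T0 [-1.749 -0.117 -0.06 ]
245 ###sWWWWd###########sddddddddddddddddddddddddddddddddddddsssssssssssss
248 ##sdWWWWs###########sdddddddddddddddddddddddddddddddddddssssssssssssss
251 ##sWWWWd###########ssdddddddddsssdddddddddddddddddssssssssssssssssssss
254 #sdWWWWs###########sddddddddddssssssddWWWWddddWWWWWddsssssssssssssssss
257 #sWWWWd###########sdddddddddddddssssdWWWWWWddWWWWWWWWdssssssssssssssss
260 sdWWWWs#############sssssssssssss#ssddWWWWdddWWWWWWWs##########sssssss
263 sdWWWds############################ssssssssdWWWWWWWd##########ssssssss
266 dWWWWs############################ssssssssdWWWWWWWWs##########ssssssss
269 dWWWds###########################sssssssssdWWWWWWWs##########sssssssss
272 WWWWs###########sOOssssssdssssdssssssssssdWWWWWWWdssssssssssssssssssss
275 WWWds##########ssOOOOOOdddddddddssssssssddWWWWWWWdssssssssssssssssssss
278 WWWs###########sddddOOOOOOddddddddsss
[... 308 characters left out ...]
OOOOdssssssssssssssssssss
293 Ws#########ssdddsOOOOOOOOOOOOOOOOOOOOOOOOOOOOOOOOOOOdsssssssssssssssss
296 ddddddddddddddddssOOOOOOOOOOOOOOOOOOOOOOOOOOOOOOOOOOOdssssssssssssssss
299 dddddddddddddddddsOOOOOOOOOOOOOOOOOOOOOOOOOOOOOOOOOOOdssssssssssssssss
302 dddddddddddddddddddsOOOOOOOOOOOOOOOOOOOOOOOOOOOOOOOOOdssssssssssssssdd
305 dddddddddddddddddddddsOOOOOOOOOOOOOOOOOOOOOOOOOOOOOdssssssssssssssssss
308 ddddddddddddddddddddddddOOOOOOOOOOOOOOOOOOOOOOOOOOssssssssssssssssdddd
311 ########ssssssdddddddddddddOOOOOOOOOOOOOOOOOOOsssssssssssssssssssssddd
314 ##################sssdddddddddddWWWOOddsssssssssssssssssssssssssssssss
317 ##########################ssssssssssssssssssssssssssssssssOsOsssssssss
```

```bash
python3 - <<'E'
from h import *
o=monitor.get_obs(); print(o["q"].round(3),o["joint_torque"].round(2))
W=cam("side"); C=cam("scene"); Rm=R.from_quat(np.roll(o["tool_rot"],-1)).as_matrix()
I=eyes.read_camera("side"); cv2.imwrite("pics/side4.png",I)
f=lambda p:proj(W,o["eef_pos"]+Rm@(np.array(p)/1e3)).round(1).tolist()
c=-1
for n,p in dict(noseRtop=(c-18,84.5,8),noseRbot=(c-18,84.5,28),noseLtop=(c+18,84.5,8),rearRbot=(c-18,-40.5,28),rearRtop=(c-18,-40.5,8),hookRtop=(c-17,103,13),hookRbot=(c-17,103,21),lipLtop=(c+4,103,13),studtop=(-13,90,-4.7),studhead=(-13,90,5.3)).items(): print(n,f(p))
for Y in range(128,172,2):
    print(Y,"".join("O" if int(J[2])-int(J[0])>80 and J[2]>150 else "#" if J.max()<75 else "s" if J.max()<120 else "m" if J.max()<160 else "d" if J.max()<205 else "W" for J in I[Y,215:335]))
E
```

```text
[ 0.338  0.415 -0.308  2.216  0.243  0.536 -0.492] [ -0.73 -42.25  -3.08 -10.69  -0.8    2.25  -0.06]
noseRtop [303.0, 147.4]
noseRbot [303.0, 155.3]
noseLtop [307.9, 137.5]
rearRbot [246.1, 145.2]
rearRtop [245.4, 137.4]
hookRtop [311.9, 150.6]
hookRbot [311.8, 153.8]
lipLtop [314.7, 144.7]
studtop [306.5, 141.0]
studhead [306.4, 145.1]
128 OOOOOdOOOOOOOOOOOOOOOdOOOOOOOOOOOOOmdm####ssmmmmmmmmmmmmmms##mdds####smmmmmmmmmmmmmmmmmmmmmmmmmmmmmmmmmmmmmmmssssssmmmmm
130 OOOOOOOdOOOOOOOOOOOOOOOOOOOOOOOOOOOmmm####mddddddWddmmmmmms##mdms###smmmmmmmmmmmmmmmmmmmmmsmmmmmmmmmmmmmmmmssmmmmmmmmmmm
132 OOOOOOOOOOOOOOOOOOOOOOOdOOdOOOOOOOm###########sssmmmmmddddm##sddss#smmmmmmmmmmmmmmmmmmmmmmmmmmmmmmmmmmmmmmmmmmmmmmmmmmmd
134 OOOOOOOOOOOOOOOOOOOOOOOOOOOOOOOOm##############ssssssss######smdmm######ssssmsmmmmmmmmmmmmmmmmmmmmmmmmmmmmmmmmmmmmmmmmmd
136 OOOddOOOOOOOOOOOOOOOOOOOOOdOOOds##################s###ss############################sssmmmmmmmmmmmmmmmmmmmmmmmmmmmmmmmmd
138 OOOOOOOOOOOOOOOOOOOOOddddOOOOmm########################################################md###smmmmmmmmmmmmmmmmmmmmmmmmmmd
140 OOOOOO
[... 1289 characters left out ...]
dddddddddddddddddddmmmmmmmmmmmmmmmmmmmmmmmmmdddddmmmssssssssmmmmmmmmmmmmddd
162 OOOmsmmmssssssssssssssssssssssssssssssssssssssmmmmmmmddddddddddddmmmmmmmmmmmmmmdddmmmdddddddddddddddddssssss#smmmmmsmmdd
164 Omssssssssssssssssssssssssssssmmmmmmmsssssssssssssssssmsmmmmmmmmmmmmmmmmmmdddddddddddddddddddddddddddddmmmmmmmmmmmmmmmmm
166 sssssssssssssssssssssmmmmmmmmmmmmmmmmssssssssssssssssssssssssssssmsmmmmmmmmdddddddddddddddddddddddddddmmmmmmmmmmmmmmmmmm
168 sssssssssssssssmmmmmmmmmmmmmmmmmmmmmmmmmmssssssssssssssssssssssssssssss#ssssssmmmmmmmdddddddddddddddmmmmmmmmmmmmmmmsmmmd
170 sssssssssssssmmmmmmmmmmmmmmmmmmmmmmmmmmmmmmmmmmmmssmmsssssssssssssssssssssssssssss#sssmsmmmmmmmmdddmmmmmmmmmmmmmmmmmmmmd
```

```bash
python3 - <<'E'
import cv2
I=cv2.imread("pics/side4.png"); S=cv2.imread("pics/side0.png")
for Y in range(141,161): print(Y," ".join("%3d/%3d"%(p[2],p[0]) for p in I[Y,300:319]))
print("before"); 
for Y in range(148,161,2): print(Y," ".join("%3d/%3d"%(p[2],p[0]) for p in S[Y,300:319]))
E
```

```text
141  96/ 92 174/165 103/ 99  61/ 56 110/ 59 156/ 63 163/ 61 172/ 65 191/ 86 172/ 91 150/ 92 134/ 88 130/ 87 132/ 88 132/ 87 132/ 89 135/ 89 134/ 89 136/ 92
142 154/145 173/164  57/ 56 100/ 58 188/ 65 221/ 68 225/ 66 227/ 69 227/ 68 217/ 74 188/ 82 133/ 84 134/ 83 137/ 86 138/ 88 139/ 88 142/ 88 142/ 90 140/ 89
143 198/187 101/ 97  67/ 58 137/ 60 212/ 60 209/ 62 217/ 67 221/ 66 226/ 66 223/ 66 220/ 69 142/ 94 148/103 138/ 83 143/ 89 142/ 82 141/ 84 143/ 87 144/ 89
144 173/163  52/ 54  71/ 57 137/ 60 173/ 52 191/ 54 204/ 60 211/ 63 221/ 66 207/ 58 221/ 77 167/127 181/158 161/130 171/143 156/108 139/ 80 142/ 82 144/ 87
145 101/ 97  50/ 52  58/ 51 111/ 48 169/ 53 179/ 51 218/ 64 208/ 63 215/ 62 216/ 61 212/ 83 185/157 196/185 199/187 211/199 178/143 139/ 77 141/ 82 144/ 85
146  41/ 42  38/ 41  52/ 43 106/ 44 160/ 48 167/ 51 187/ 54 187/ 56 180/ 55 193/ 57 206/ 89 180/169 173/163 208/198 220/208 160/125 142/ 77 142/ 81 143/ 82
147  40/ 42  44/ 46  50/ 44 101/ 53 160/ 68 167/ 50 173/ 52 175/ 52 177/ 56 191/ 70 201/100 177/165 199/187 209/198 209/197 164/127 142/ 76 142/ 75 141/ 77
148  37/
[... 2418 characters left out ...]
/151 178/168 177/167 177/167 177/167 178/168 177/167 177/167 177/167 177/168
154 178/167 179/168 179/169 179/167 176/162 162/ 82 173/ 51 180/ 55 198/ 87 178/167 178/167 178/167 177/167 178/167 177/167 177/167 177/168 177/168 177/167
156 177/167 174/164 149/141 140/132 150/135 158/ 75 175/ 54 180/ 55 199/ 85 171/161 174/164 177/166 179/169 180/170 178/167 178/167 178/167 178/167 179/168
158 163/153 148/137  77/ 73  70/ 65  91/ 73 149/ 63 174/ 52 181/ 55 198/ 71 119/112 125/116 124/117 134/125 138/129 141/132 149/141 159/150 167/156 171/160
160 146/138 146/137 146/137 151/142 177/167 177/166 177/152 178/151 181/136 127/118 123/116 123/115  99/ 92  96/ 90  79/ 74  85/ 79  98/ 91 100/ 94 116/108
```

```bash
python3 -m creep '[[0,0.0025,0,0,0.4],[0,0.002,0,0,0.4],[0,0.001,0,0,0.4],[0,0,0,0,0.4],[0,0,0,0,0.4]]' 30;  python3 -m creep '[[-0.002,0,0,0,0.4],[-0.002,0,0,0,0.4],[0,0,0,0,0.4],[0,0,0,0,0.4],[0,0,0,0,0.4]]' 30; python3 - <<'E'
from h import *
o=monitor.get_obs(); print(o["contact_force"],o["torque"])
eyes_=eyes.read_camera("side"); cv2.imwrite("pics/side5.png",eyes_)
for Y in range(141,161): print(Y," ".join("%3d/%3d"%(p[2],p[0]) for p in eyes_[Y,300:317]))
E
```

```text
t: 16.3
eef_pos: [0.4381, -0.0969, 0.046]
tool_rot: [-0.0, 0.816, 0.579, -0.001]
contact_force: [-0.6, -0.2, -1.1]
gripper_width: 0.561
grasp_force: 34.2
t: 16.8
eef_pos: [0.4375, -0.1008, 0.0463]
tool_rot: [0.0, 0.816, 0.579, 0.0]
contact_force: [0.1, -0.4, -0.7]
gripper_width: 0.563
grasp_force: 34.2
[ 0.05168468 -0.35130004 -0.69527585] [-0.03507066 -0.0212023  -0.00454541]
141  55/ 56  80/ 78 161/152 174/164 110/ 59 155/ 60 164/ 61 173/ 71 182/ 77 172/ 91 149/ 91 134/ 88 130/ 88 132/ 88 134/ 90 132/ 88 134/ 88
142  59/ 60 115/107 200/189 125/ 96 188/ 66 220/ 67 225/ 69 227/ 68 227/ 70 218/ 76 188/ 83 134/ 84 134/ 83 137/ 85 138/ 87 138/ 86 141/ 87
143  80/ 78 162/152 175/164 138/ 60 212/ 61 210/ 62 217/ 67 221/ 66 226/ 68 222/ 65 220/ 67 138/ 82 137/ 82 138/ 82 141/ 83 141/ 81 141/ 83
144 115/108 200/190 109/100 137/ 57 173/ 53 192/ 56 204/ 61 211/ 62 221/ 67 207/ 57 220/ 69 149/ 77 137/ 80 138/ 78 141/ 79 140/ 77 141/ 82
145 138/130 173/164  59/ 51 110/ 48 169/ 51 179/ 53 218/ 66 208/ 63 216/ 64 217/ 62 210/ 65 156/ 87 152/107 148/ 92 146/ 88 144/ 85 140/ 77
146 149/138  99/ 94 
[... 1379 characters left out ...]

156 117/111 139/130  91/ 87 111/105 149/135 158/ 74 175/ 52 176/ 55 169/ 81 172/162 175/164 179/168 181/170 180/170 179/169 179/168 179/168
157 128/121 119/112 108/101 118/112 124/109 154/ 67 174/ 51 177/ 53 178/ 71 143/135 157/148 164/154 170/160 173/163 171/161 173/163 176/166
158 136/128 113/105  79/ 75  71/ 67  92/ 74 150/ 63 175/ 53 181/ 56 199/ 71 118/111 125/117 125/117 136/127 139/129 141/133 149/141 160/151
159 148/139 125/117 118/110  93/ 87 103/ 90 152/108 175/ 94 180/ 95 194/ 85  77/ 73 100/ 93 104/ 97 127/119 115/108 119/112 120/113 126/119
160 128/121 128/120 128/121 128/121 137/129 179/167 178/153 178/152 182/136 127/119 124/116 123/115 101/ 94  96/ 90  77/ 73  85/ 80  99/ 92
```

Side-camera values now show the shank in front of the stem, so the stud is on the pocket side. I'll centre it (4 mm right), then confirm the pocket by backing 4 mm.

```bash
python3 -m creep '[[-0.002,0,0,0,0.4],[-0.002,0,0,0,0.4],[0,0,0,0,0.4],[0,0,0,0,0.4]]' 30;  python3 -m creep '[[0,-0.002,0,0,0.4],[0,-0.001,0,0,0.4],[0,0,0,0,0.4],[0,0,0,0,0.4]]' 30;  python3 -m creep '[[0,-0.001,0,0,0.4],[0,0,0,0,0.4],[0,0,0,0,0.4]]' 30
```

```text
t: 17.25
eef_pos: [0.4361, -0.1047, 0.0463]
tool_rot: [0.0, 0.816, 0.578, 0.0]
contact_force: [0.1, 0.1, -1.2]
gripper_width: 0.566
grasp_force: 34.2
t: 17.65
eef_pos: [0.4334, -0.1035, 0.0463]
tool_rot: [0.0, 0.816, 0.579, 0.0]
contact_force: [0.3, -0.1, -0.9]
gripper_width: 0.56
grasp_force: 34.2
t: 17.95
eef_pos: [0.4324, -0.1032, 0.0463]
tool_rot: [0.0, 0.816, 0.578, 0.0]
contact_force: [-0.2, 0.0, -1.2]
gripper_width: 0.564
grasp_force: 34.2
```

```bash
for i in 1 2 ; do :; done; python3 -m creep '[[-0.001,0,0,0,0.4],[-0.001,0,0,0,0.4],[0,0,0,0,0.4],[0,0,0,0,0.4]]' 30;  python3 -m creep '[[-0.001,0,0,0,0.4],[0,0,0,0,0.4],[0,0,0,0,0.4],[0,0,0,0,0.4]]' 30;  python3 -m creep '[[-0.001,0,0,0,0.4],[0,0,0,0,0.4],[0,0,0,0,0.4],[0,0,0,0,0.4]]' 30
```

```text
t: 18.35
eef_pos: [0.4317, -0.1052, 0.0463]
tool_rot: [0.0, 0.816, 0.578, 0.0]
contact_force: [-0.2, -0.6, -1.1]
gripper_width: 0.561
grasp_force: 34.2
t: 18.75
eef_pos: [0.4314, -0.1061, 0.0463]
tool_rot: [0.0, 0.816, 0.578, 0.0]
contact_force: [0.6, -0.1, -1.4]
gripper_width: 0.561
grasp_force: 34.2
t: 19.15
eef_pos: [0.4311, -0.107, 0.0463]
tool_rot: [0.0, 0.816, 0.579, 0.0]
contact_force: [1.0, -0.1, -1.2]
gripper_width: 0.563
grasp_force: 34.2
```

```bash
python3 -m creep '[[-0.001,0,0,0,0.4],[0,0,0,0,0.4],[0,0,0,0,0.4],[0,0,0,0,0.4]]' 30;  python3 -m creep '[[-0.001,0,0,0,0.4],[0,0,0,0,0.4],[0,0,0,0,0.4],[0,0,0,0,0.4]]' 30; python3 - <<'E'
from h import *
im=eyes.read_camera("wrist"); cv2.imwrite("pics/w6.png",im)
for Y in range(225,300,3):
    print(Y,"".join("O" if int(J[2])-int(J[0])>70 else "#" if J.max()<100 else "s" if J.max()<175 else "d" if J.max()<228 else "W" for J in im[Y,420:495]))
E
```

```text
t: 19.55
eef_pos: [0.4312, -0.1079, 0.0464]
tool_rot: [0.0, 0.816, 0.579, 0.0]
contact_force: [1.4, 2.1, -2.0]
gripper_width: 0.561
grasp_force: 34.0
t: 19.95
eef_pos: [0.4311, -0.1088, 0.0465]
tool_rot: [0.0, 0.816, 0.579, 0.001]
contact_force: [3.1, 1.6, -0.9]
gripper_width: 0.556
grasp_force: 33.7
225 s########ssdddddddddddddddddddddddddddddddddddddddddddddddddddddsssssssssss
228 ddss#########ssdddddddddddddddddddddddddddddddddddddddddddddddsssssssssssss
231 #ssdddss#########ssddddddddddddddddddddddddddddddddddddddssssssssssssssssss
234 ###ssWWWWds##########sddddddddddddddddddddddddddddddddddsssssssssssssssssss
237 ###ssWWWWds##########ssddddddddddddddddddddddddddddddddssssssssssssssssssss
240 ###sdWWWWs##############s#############################################sssss
243 ###sdWWWds############################################################sssss
246 ##sdWWWWs############s###############################################ssssss
249 ##sdWWWds###########OOOOOs####sssssssssssssssss######################ssssss
252 #sdWWWWs###########sOOOOOOOOdsssssdddddddsdddddddsssssssssssssssssssssssss
[... 501 characters left out ...]
#sddddddsOOOOOOOOOOOOOOOOOOOOOOOOOOOOOOOOOOOOOdsssssssssssss
276 ddss###########ssddddddssOOOOOOOOOOOOOOOOOOOOOOOOOOOOOOOOOOOOOsssssssssssss
279 dds############ssssddddddsOOOOOOOOOOOOOOOOOOOOOOOOOOOOOOOOOOOdsssssssssssss
282 dds###########ssddddWWWWWWWdsOOOOOOOOOOOOOOOOOOOOOOOOOOOOOOOsssssssssssssss
285 ds############sdddWWWWWWWWWWWWWOOOOOOOOOOOOOOOOOOOOOOOOOOOdssssssssssssssss
288 Wd###########sddddddddddddddWddddOOOOOOOOOOOOOOOOOOOOOdssssssssssssssssssss
291 Ws###########sddddddddddddddddddddddddWWOOOOOOOOddsssssssssssssssssssssssdd
294 ddssssssssdddddddddddddddddddddddddddddddddssssssssssssssssssssssssssssssss
297 dddddddddddddddddddddddddddddddddddddddddssssssssssssssssssssssssssssssssss
```

Lip contact is felt (about 3.5 N), so the stud is captured and I have a lateral reference. I'll centre it, close the nose gap to 1.5 mm and start lowering.

```bash
python3 -m creep '[[0.002,0,0,0,0.4],[0.0021,0,0,0,0.4],[0,0.002,0,0,0.4],[0,0.0019,0,0,0.4],[0,0,0,0,0.4],[0,0,0,0,0.4]]' 30;  python3 -m creep '[[0,0,0.002,0,0.4],[0,0,0.002,0,0.4],[0,0,0,0,0.4],[0,0,0,0,0.4]]' 30; python3 -m creep '[[0,0,0.001,0,0.4],[0,0,0,0,0.4],[0,0,0,0,0.4]]' 30
```

```text
t: 20.6
eef_pos: [0.4352, -0.1065, 0.0462]
tool_rot: [-0.0, 0.816, 0.578, -0.0]
contact_force: [-0.2, -0.8, -1.4]
gripper_width: 0.566
grasp_force: 34.2
t: 21.0
eef_pos: [0.4353, -0.1063, 0.0422]
tool_rot: [-0.0, 0.816, 0.579, -0.0]
contact_force: [-0.0, -0.2, -0.5]
gripper_width: 0.56
grasp_force: 34.2
t: 21.3
eef_pos: [0.4354, -0.1063, 0.0413]
tool_rot: [-0.0, 0.816, 0.579, -0.0]
contact_force: [0.2, -0.8, -0.5]
gripper_width: 0.563
grasp_force: 34.2
```

```bash
python3 -m creep '[[0,0,0.001,0,0.4],[0,0,0,0,0.4],[0,0,0,0,0.4],[0,0,0,0,0.4]]' 30;
```

```text
t: 21.7
eef_pos: [0.4355, -0.1063, 0.0403]
tool_rot: [0.0, 0.816, 0.579, 0.0]
contact_force: [0.0, -0.3, -0.9]
gripper_width: 0.565
grasp_force: 34.2
```

```bash
python3 -m creep '[[0,0,0.001,0,0.4],[0,0,0,0,0.4],[0,0,0,0,0.4],[0,0,0,0,0.4]]' 30;
```

```text
t: 22.1
eef_pos: [0.4356, -0.1063, 0.0395]
tool_rot: [0.0, 0.816, 0.578, 0.0]
contact_force: [-1.2, 0.6, 2.8]
gripper_width: 0.564
grasp_force: 35.2
```

```bash
python3 -m creep '[[0,0,-0.0003,0,0.4],[0,0,0,0,0.58],[0,0,0,0,0.6],[0,0,0,0,0.62],[0,0,0,0,0.64],[0,0,0,0,0.66],[0,0,0,0,0.68],[0,0,0,0,0.7],[0,0,0,0,0.72],[0,0,0,0,0.76],[0,0,0,0,0.8],[0,0,0,0,0.8],[0,0,0,0,0.8]]' 30; python3 - <<'E'
from h import *
o=monitor.get_obs(); print(o["contact_force"])
im=eyes.read_camera("wrist"); cv2.imwrite("pics/w7.png",im)
for Y in range(210,320,4):
    print(Y,"".join("O" if int(J[2])-int(J[0])>70 else "#" if J.max()<100 else "s" if J.max()<175 else "d" if J.max()<228 else "W" for J in im[Y,190:490:2]))
E
```

```text
t: 23.4
eef_pos: [0.4359, -0.1064, 0.0397]
tool_rot: [0.0, 0.816, 0.578, 0.0]
contact_force: [0.1, 0.2, 0.2]
gripper_width: 0.802
grasp_force: 0.0
[0.13960233 0.24951528 0.23377631]
210 sssssssssssssssssssssssssssssssssssssssssssdddddWWWWWWWWdddddddddddddddddddddddddddddddddddddddddddddddddddddddddddddddddddddddddddddddddddddddddddddd
214 sssssssssssssssssssssssssssssssssssssssssssddddWdssssssWdddddddddddddddddddddddddddddddddddddddddddddddddddddddddddddddddddddddddddddddddddddddddddddd
218 sssssssssssssssssssssssssssssssssssssssssssdddddWWWWWWWWdddddddddddddddddddddddddddddddddddddddddddddddddddddddddddddddddddddddddddddddddddddddddddddd
222 sssssssssssssssssssssssssssssss####sssssssssddddddddddddddddddddddddddddddddddddddddddddddddddddddddddddddddddssdddddddddddddddddddddddddddddddddddddd
226 ssssssssss#######################################################################################################sdds####sdddddddddddddddddddddddddddd
230 ssssssss############################################################################################################sds####sddddddddddddddd
[... 2721 characters left out ...]
######dsss#############sdddddds#####dddddddddddddddddddddddddOOOOOOOOOOOssssssss
306 ##################sssssssssssssssssssssssssssddddWWWWddddddddddddds#########dsdss#############sWWWWWWd#####sdddddddddddddddddddddddddddWOdssssssssssss
310 ##################ssssssssssssssssssssssssssssssssssssssssssssssss##########sssss#############dWddss###########sssssssssssssssssssssssssssssssssssssss
314 #################ssssssssssssssssssssssssssssssssssssssssssssssssss########sssssss############sdds################sssssssssssssssssssssssssssssssOssss
318 #################sssssssssssssssssssssssssssssssssssssssssssssssssss#######ssssssss#################################ssssssssssssssss###sssssssssssssss
```

The hook is drawn shut on the stud (lip about 4 mm from the nose) and the fingers are free. I'll open fully and lift away.

```bash
python3 -m creep '[[0,0,0,0,1],[0,0,0,0,1],[0,0,-0.005,0,1],[0,0,-0.01,0,1],[0,0,-0.02,0,1],[0,0,-0.03,0,1],[0,0,-0.03,0,1],[0,0,-0.02,0,1],[0,0,0,0,1],[0,0,0,0,1],[0,0,0,0,1],[0,0,0,0,1]]' 30; python3 - <<'E'
from h import *
o=monitor.get_obs(); im=eyes.read_camera("wrist"); cv2.imwrite("pics/w8.png",im); print(o["contact_force"])
W=cam("wrist",o); Rm=R.from_quat(np.roll(o["tool_rot"],-1)).as_matrix(); u=Rm[:2,1]; 
# predicted flat probe: nose 4 mm behind stud, on slot line (pocket centre y=-6)
S=np.array([.517,-.1403]); v=Rm[:2,0]
w=lambda x,y,z:np.append(S+u*(x-79)/1e3+v*(y+6)/1e3,.012+z/1e3)
for n,p in dict(rearL=(-50,18,20),noseL=(75,18,20),noseR=(75,-18,20),rearR=(-50,-18,20),rearLbot=(-50,18,0),thumbtop=(-41,-12,60),fixtop=(15,-12,60)).items(): print(n,proj(W,w(*p)).round(1))
for Y in range(150,320,5):
    print(Y,"".join("O" if int(J[2])-int(J[0])>90 and J[2]>170 else "#" if J.max()<90 else "s" if J.max()<175 else "d" if J.max()<228 else "W" for J in im[Y,180:460:2]))
E
```

```text
t: 24.65
eef_pos: [0.4347, -0.1062, 0.1537]
tool_rot: [-0.001, 0.816, 0.579, -0.001]
contact_force: [0.7, 0.4, 0.6]
gripper_width: 1.0
grasp_force: 0.0
[0.71145861 0.37446269 0.55513666]
rearL [232.9 181.9]
noseL [379.6 182. ]
noseR [375.6 221.8]
rearR [234.7 221.7]
rearLbot [236.  177.2]
thumbtop [239.1 232. ]
fixtop [312.7 232. ]
150 sss#sss#s####sssssssssssssssssssssssssssssssssssssssssssssssssssssssssssssssssssssssssssssssssssssssssssssssssssssssssssssssssssssssssssssss
155 ssss#ss#ss###sssssssssssssssssssssssssssssssssssssssssssssssssssssssssssssssssssssssssssssssssssssssssssssssssssssssssssssssssssssssssssssss
160 ssss#s#ssss#sdssssssssssssssssssssssssssssssssssssssssssssssssssssssssssssssssssssssssssssssssssssssssssssssssssssssssssssssssssssssssssssss
165 ssssss####s#ssssssssssssssssssssssssssssssssssssssdddddddddddddddddddddddddddddddddddddddddddddddddddddddddddddddddddddddddddddddddsssssssss
170 sssssssss#ssssssssssssssssssssssssssssssssssssssssdddWWWWddddddddddddddddddddddddddddddddddddddddddddddddddddddddddddddddddddWWWdsssssssssss
175 sssssss##s#ssssssssssssssssssssssssss
[... 3463 characters left out ...]
ssssssWWWWWWWsssssssssssssssssssssssssssssssssssssssssssssssssssssssssssssss############dddddds####sssssssssssssssssssss
300 ####ssssssssssssssssssssssWWWWWWWsssssssssssssssssssssssssssssssssssssssssssssssssssssssssssssss#############sdddddds####sssssssssssssssssss
305 ####sssssssssssssssssssssdWWWWWWdsssssssssssssssssssssssssssssssssssssssssssssssssssssssssssssss###############ddddddds####sssssssssssssssss
310 ####sssssssssssssssssssssWWWWWWWssssssssssssssssssssssssssssssssssssssssssssssssssssssssssssssss################sddddddd#####sssssssssssssss
315 ###ssssssssssssssssssssssWWWWWWWsssssssssssssssssssssssssssssssssssssssssssssssssssssssssssssssss#################sdddddds#####sssssssssssss
```

```bash
python3 -c "
from station import bot; print(bot.hand_in())"
```

```text
the job is handed in; nothing more can be done
None
```

The probe is hooked on the stud and lies flat on the block along the slot, nose towards the end wall, gripper clear; I handed it in at about 24.7 s with no contact reading above about 12 N. While feeling for the stud I slid about 10 mm too far sideways, and the side camera showed the shank crossing the stud's line without any sideways force; I backed out, and the lip contact then confirmed the catch.

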